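# Scoop a bonbon from the corner of the candy bin onto the scale

## Robot

A 6-joint arm with a two-finger parallel gripper is mounted at the origin on a cart in front of the work surface, level with it; the furniture and walls round the work are solid. World frame = base frame: x ahead of the robot, y to its left, z up, the work surface at z = 0. Lengths are in m, angles in rad, forces in N, time in s.
With the tool pointing down it reaches from about 0.35 to 0.775 m from the base axis. Payload 5.5 kg.
Tool frame: the origin (TCP) lies between the finger pads; the fingertips stand env.nose_length ahead of it and the grasp point (between the pads) lies 8 mm behind it (env.nose_length is the distance from the TCP to the fingertips, in m); z points along the fingers, y is the direction in which the jaws open and shut (so a half turn about z gives the same grasp; the last joint's range is limited). The gripper opens to 85 mm and grips with 20 to 120 N. Pads are 22 mm wide; open, the fingers measure 114 mm over their backs; the gripper's body (76 mm by 85 mm) begins 54 mm behind the grasp point. The pads swing forward as they close: fully open they stand 13 mm farther back than shut.
Start: joints at [1.202, 0.313, 0.046, 1.304, 0, 1.431], TCP at [0.13, 0.56, 0.242] pointing down, gripper open.
Joint ranges: [-2.76, 2.76], [-0.86, 1.69], [-1.03, 1.26], [-2.2, 2.34], [-1.47, 1.5], [-3.14, 3.14]. Speed limits (rad/s): [2.57, 2.57, 3.14, 3.14, 3.14, 3.14].

## Interface

Orientations are given as a unit quaternion [w, x, y, z].
In Python, from workcell import env gives the robot as it stands. The module is installed in compiled form; this text tells all that it offers.
- The arm moves only by the shell command python3 -m creep 'ROWS' [FORCE]. ROWS is a JSON object of lists of equal length, an entry for each row: "hand": the finger opening in mm, from 0 to 85.4; "delta_pos": the shift along the tool's x, y, z scaled (see below), a list of three; "turn": the turn about the tool's z scaled (see below). In form: {"hand": [hand, ...], "delta_pos": [[dx, dy, dz], ...], "turn": [turn, ...]}. A call has exactly 5 rows; each row shifts and turns the commanded pose from where the row before left it, along the tool's axes as they then stand; what a row does not reach is not made up. The controller multiplies each number of a shift by 0.8 m and each number of a turn by 5 degrees. A row lasts 1/12 s, in which the tool goes at most 41.7 mm and 7.16 degrees, less where a joint would pass 70% of its speed; a pose out of reach is approached as far as the arm can. A call with a number of a shift or a turn outside -1 to 1 is refused whole. A call with a gripper value outside its range is refused whole. The fingers move at their own pace and stop on an object; FORCE is the grip in N (left out, the last holds). Time passes only in rows, so rows that do not move let the fingers close, or fill a call up. It gives the time, the measured TCP pose, the force and the opening at its end, in the units of the state.
- env.get_state(): the state, without advancing time (a new reading comes with each control period).
- env.read_camera(name): name is "scene" or "side" or "wrist"; returns a dict with "pixels" (400x640x3 uint8, red, green, blue), "depth" (400x640 float32, m along the optical axis (not along the pixel's ray), 0 where there is no reading), "fx", "fy", "cx", "cy" (pixels), "D" ([k1, k2, p1, p2, k3] as OpenCV has them; the pictures are not rectified), "origin" and "orientation" of the camera in the world. Camera axes: x right, y down, z forward; pixel columns grow to the right and rows downward; lengths in m; the calibration is good to about 2 mm. A picture is of the moment at which its call begins.
- env.hand_in(): hands the job in, once; it reports no verdict.
Trained networks look in the newest picture that a camera, given by its name, has taken for a name from the list of things; names that differ only in an ending like _2 or _b are one class to them, and where a whole thing is asked for, a point or a joint stands for the part that bears it (a point fixed in the world has none). Each returns a list of dicts, best first, with "score" (0 to 1); they miss things now and then, are a little off and sometimes report something else, mostly with a low value. They report only what shows in the picture. A call takes as long as a camera call.
- env.find_in(camera, target): "location" ([row, column] in pixels, amid what is visible of it).
- env.pinpoint(camera, target): "location" ([row, column] in pixels: a listed point, or the origin of a listed thing).
The state is a dict: "clock": time; "joint_pos": joint angles; "qvel": joint speeds; "tau": joint torques, N m; "tcp_pos": TCP position; "orientation": TCP orientation; "wrist_force": force on the tool from outside, world axes, zero at the start; "ft_torque": the same for the moment, N m; "finger_gap": finger opening in m.
Only numpy, scipy, OpenCV 4.12 (cv2) and the standard library are available. Lean on these libraries where they do the work, as an engineer would, in place of code of your own. Each camera call takes 0.05 s, during which the arm holds its last target.

## Task

Scoop up the cream-white striped bonbon with the little metal scoop: run the scoop along the bin floor so that the corner of the bin stops the bonbon and it rides in. Then set the loaded scoop down level on the steel platform of the scale and let go, with the bonbon still in it. Do not touch the bonbon with the gripper.

Things in the scene. Friction and masses are not known exactly. Their poses are not given: they have to be found in the camera images.
- scoop: Loose aluminium scoop, 130 g. Origin: centre of the underside of its 80 x 64 mm pan; x points to the open lip (edge at x=40), z up. Lip 1.5 mm thick, rising to a sill 4 mm high at x=35, then falling to the 2 mm pan floor; side walls 2 mm thick, to x=30. Upright dark wooden handle at x=-44, y=0: 20 mm along x, 28 along y, from 48 to 104 mm above the underside. Gripping it along x holds best against tipping.
- white_bonbon: Loose cream-white bonbon with dark stripes, a ball 29 x 27 x 22 mm with a flattened base (origin: centre of the base), 13 g, glazed and slippery. Lies on the bin floor near either far corner of the bin, its centre 18 to 40 mm from the far end wall and 27 to 36 mm from the side wall (inner faces). A dark bonbon of like size near the other far corner is not wanted.
- bin: Open wooden bin, grey floor, fixed. Origin: centre of its underside; x points to the far end wall, z up. Inner faces at x=+-92.5 and y=+-100, floor 4 mm above the origin, walls 5 mm thick, rim 42 mm above the origin. With the scoop flat on the floor beside the side wall, pointing along x, its lip must come within about 3 mm of the end wall for the bonbon to climb over the sill.
- platform (a point): Centre of the top of the steel platform of the black counter scale, 32 mm above the counter, fixed. The platform measures 140 mm along this frame's x by 150 mm along y; beyond its -x edge is a lower display strip.

How it is judged:
By the outcome, as a careful person would: the job done as asked, in the order asked, and still so for the second after the job is handed in, with the robot touching nothing.
It also fails if it takes over 48 s, if anything falls off the work surface, if the arm or the gripper's body presses on something with over 40 N, if the wrist force passes 120 N, or if a joint passes its speed limit or range.

## Working session

There is one attempt and no reset: what is moved stays moved. The work goes in short steps, Python scripts to look and compute and a shell command to move; the robot and the scene stay as the last step left them, time stands still between calls to the robot, and variables do not carry over. Pictures are saved under pics/ and viewed, and the job is handed in when it is done.

```bash
mkdir -p pics; ls
cat > h.py <<'E'
import numpy as np,cv2
from workcell import env
from scipy.spatial.transform import Rotation as R
def rot(q): return R.from_quat([q[1],q[2],q[3],q[0]]).as_matrix()
def cam(n,save=None):
    c=env.read_camera(n)
    if save: cv2.imwrite('pics/'+save+'.png',c['pixels'][:,:,::-1])
    c['K']=np.array([[c['fx'],0,c['cx']],[0,c['fy'],c['cy']],[0,0,1]]);c['R']=rot(c['orientation']);c['o']=np.array(c['origin']);c['Dn']=np.array(c['D'],float)
    return c
def ray(c,rc):
    u=cv2.undistortPoints(np.array([[[rc[1],rc[0]]]],float),c['K'],c['Dn'])[0,0]
    return c['R']@np.array([u[0],u[1],1])
def onz(c,rc,z):
    d=ray(c,rc);return c['o']+d*(z-c['o'][2])/d[2]
def dep(c,rc):
    z=c['depth'][int(round(rc[0])),int(round(rc[1]))];return c['o']+ray(c,rc)*z
def proj(c,P):
    P=np.atleast_2d(P).astype(float);q=(P-c['o'])@c['R']
    return cv2.projectPoints(q,np.zeros(3),np.zeros(3),c['K'],c['Dn'])[0][:,0][:,::-1]
def cloud(c):
    h,w=c['depth'].shape;v,u=np.mgrid[:h,:w]
    n=cv2.undistortPoints(np.stack([u,v],-1).reshape(-1,1,2).astype(float),c['K'],c['Dn']).reshape(h,w,2)
    d=c['depth'][...,None];p=np.concatenate([n*d,d],-1)
    P=p@c['R'].T+c['o'];P[c['depth']==0]=np.nan;return P
E
python3 - <<'E'
from h import *
np.set_printoptions(precision=4,suppress=True)
for n in ['scene','side','wrist']:
    c=cam(n,n+'0');print(n,c['o'],c['R'][:,2])
    for t in ['scoop','white_bonbon','bin','platform']:
        for f in ['find_in','pinpoint']:
            try: r=getattr(env,f)(n,t)
            except Exception as e: print(t,f,e);continue
            print(t,f,[(np.round(a['location'],1),round(a['score'],2),dep(c,a['location'])) for a in r[:3]])
s=env.get_state();print(s['clock'],s['tcp_pos'],rot(s['orientation']),s['finger_gap'],env.nose_length)
E
```

```text
pics
scene [-0.269  -0.4465  1.1479] [ 0.5555  0.3099 -0.7716]
scoop find_in [(array([176.8, 222. ]), 0.69, array([ 0.5057,  0.3217, -0.0035]))]
scoop pinpoint [(array([180.7, 227.5]), 0.63, array([0.4952, 0.2924, 0.0039]))]
white_bonbon find_in []
white_bonbon pinpoint [(array([201.2, 342.6]), 0.38, array([ 0.5731, -0.0587,  0.0161]))]
bin find_in [(array([197.8, 311.1]), 0.68, array([0.5491, 0.032 , 0.0075]))]
bin pinpoint [(array([203.5, 310.4]), 0.65, array([0.5343, 0.0265, 0.0003]))]
platform find_in []
platform pinpoint [(array([242.7, 406.7]), 0.7, array([ 0.511 , -0.2796,  0.0316]))]
side [0.4007 1.0317 0.9905] [ 0.1079 -0.7403 -0.6635]
scoop find_in [(array([297.1, 329.8]), 0.58, array([0.4866, 0.2878, 0.0041]))]
scoop pinpoint [(array([304.2, 322.9]), 0.56, array([0.5004, 0.3091, 0.0012]))]
white_bonbon find_in [(array([194.7, 308.6]), 0.63, array([ 0.5956, -0.0558,  0.0222]))]
white_bonbon pinpoint [(array([200.1, 313.4]), 0.47, array([ 0.5798, -0.0449,  0.0129]))]
bin find_in [(array([218.7, 325.6]), 0.94, array([0.535 , 0.0177, 0.0038]))]
bin pinpoint [(array([219. , 324.5]), 0.79, array([0.5376, 0.0216, 0.0061]))]
platform find_in [(array([153.7, 354.3]), 0.55, array([ 0.482 , -0.2581,  0.0351]))]
platform pinpoint [(array([146. , 348.5]), 0.79, array([ 0.5044, -0.2936,  0.0375]))]
wrist [0.0563 0.5776 0.3737] [ 0.2918 -0.0674 -0.9541]
scoop find_in []
scoop pinpoint []
white_bonbon find_in []
white_bonbon pinpoint []
bin find_in []
bin pinpoint []
platform find_in []
platform pinpoint []
1.35 [0.1304 0.5601 0.2423] [[-0.9739  0.2268  0.    ]
 [ 0.2268  0.9739  0.0001]
 [ 0.      0.0001 -1.    ]] 0.08566360586098529 0.011
```

View pics/scene0.png

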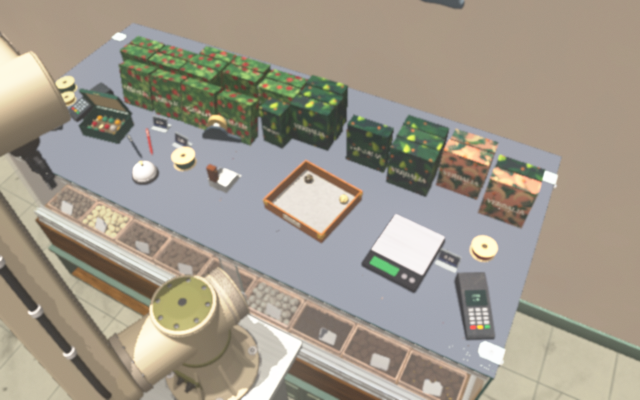

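View pics/side0.png

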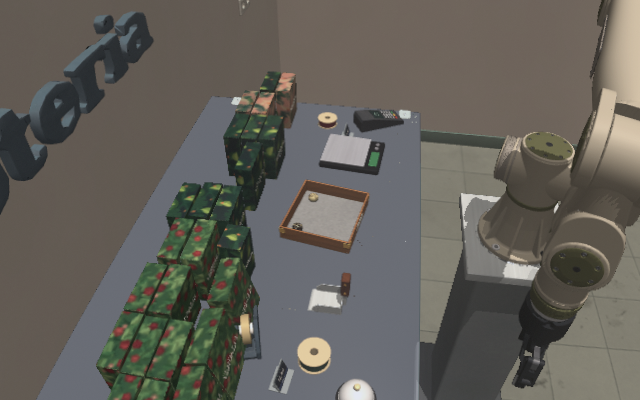

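```bash
cat > fit.py <<'E'
from h import *
np.set_printoptions(precision=4,suppress=True)
def sel(P,lo,hi):
    Q=P.reshape(-1,3);return Q[np.all((Q>lo)&(Q<hi),1)]
for n in ['scene','side']:
    c=cam(n);P=cloud(c)
    for nm,lo,hi in [('rim',[.38,-.15,.030],[.7,.17,.05]),('plat',[.38,-.45,.028],[.66,-.16,.036]),('pan',[.4,.22,.008],[.56,.38,.03]),('panall',[.4,.22,.006],[.56,.38,.13]),('handle',[.38,.2,.055],[.56,.38,.13])]:
        Q=sel(P,lo,hi)
        if len(Q)<5: print(n,nm,len(Q));continue
        print(n,nm,len(Q),'med',np.median(Q,0),'zpct',np.percentile(Q[:,2],[5,50,95]))
        r=cv2.minAreaRect((Q[:,:2]*1000).astype(np.float32));print('  ',np.array(r[0]),np.array(r[1]),r[2])
    # white bonbon colour
    im=c['pixels']
    if n=='scene': a,b,w=(150,210),(255,370),'s'
    else: a,b,w=(170,330),(270,380),'d'
    cv2.imwrite(f'pics/crop_{w}.png',cv2.resize(im[a[0]:a[1],b[0]:b[1],::-1],None,fx=5,fy=5,interpolation=cv2.INTER_CUBIC) if w=='s' else cv2.resize(im[a[0]:330,b[0]:b[1],::-1],None,fx=3.5,fy=3.5,interpolation=cv2.INTER_CUBIC))
    if n=='scene': cv2.imwrite('pics/crop_sc.png',cv2.resize(im[140:210,180:280,::-1],None,fx=7,fy=7,interpolation=cv2.INTER_CUBIC))
E
python3 fit.py
```

```text
scene rim 852 med [0.5261 0.015  0.039 ] zpct [0.031  0.039  0.0445]
   [536.9062  19.6003] [214.6854 203.3764] 80.77838134765625
scene plat 2338 med [ 0.5086 -0.2865  0.0317] zpct [0.0286 0.0317 0.0349]
   [ 498.3283 -327.8065] [195.5617 256.0732] 3.697441816329956
scene pan 173 med [0.4656 0.2833 0.0182] zpct [0.0085 0.0182 0.0292]
   [496.6776 310.3091] [102.8789  95.4812] 75.98249053955078
scene panall 433 med [0.4551 0.2921 0.0295] zpct [0.0065 0.0295 0.1035]
   [481.3627 300.9299] [154.3282 142.4751] 87.95155334472656
scene handle 165 med [0.4451 0.2954 0.0887] zpct [0.059  0.0887 0.106 ]
   [450.4133 299.7673] [29.7677 23.2108] 87.03884887695312
side rim 917 med [0.5396 0.0387 0.0397] zpct [0.0311 0.0397 0.0454]
   [536.0726  18.1598] [218.1599 197.9136] 80.32611083984375
side plat 1191 med [ 0.5081 -0.279   0.033 ] zpct [0.0288 0.033  0.0355]
   [ 505.6819 -328.6845] [195.1775 271.8265] 9.351906776428223
side pan 320 med [0.4883 0.3286 0.0193] zpct [0.009  0.0193 0.0281]
   [487.5263 322.4204] [ 84.9636 112.7068] 3.3549249172210693
side panall 627 med [0.4689 0.3138 0.0252] zpct [0.0068 0.0252 0.1048]
   [478.6009 300.3829] [135.3859 145.0876] 79.33647155761719
side handle 198 med [0.4501 0.3135 0.0943] zpct [0.0594 0.0943 0.1063]
   [450.8073 304.3084] [29.5512 20.1803] 89.41609954833984
```

View pics/crop_sc.png

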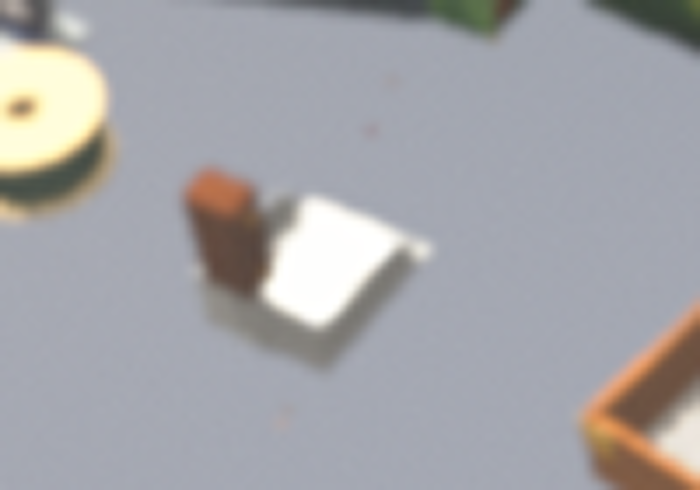

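View pics/crop_d.png

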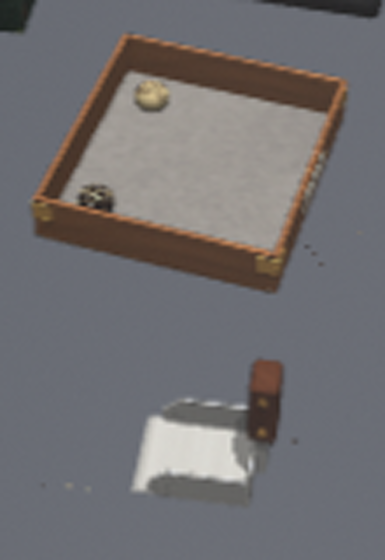

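View pics/crop_s.png

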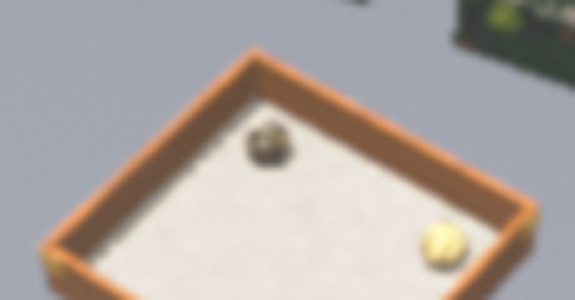

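```bash
python3 -m creep '{"hand":[85,85,85,85,85],"delta_pos":[[0,0,0],[0,0,0],[0,0,0],[0,0,0],[0,0,0]],"turn":[1,1,1,1,1]}'
python3 -m creep '{"hand":[85,85,85,85,85],"delta_pos":[[0,0,0],[0,0,0],[0,0,0],[0,0,0],[0,0,0]],"turn":[1,1,1,1,1]}'
python3 -m creep '{"hand":[85,85,85,85,85],"delta_pos":[[0,0,0],[0,0,0],[0,0,0],[0,0,0],[0,0,0]],"turn":[1,1,1,1,1]}'
cat > fitbin.py <<'E'
from h import *
from scipy.optimize import least_squares
np.set_printoptions(precision=4,suppress=True)
cs=cam('scene');cd=cam('side')
O=np.array([[-97.5,105,42],[97.5,105,42],[97.5,-105,42],[-97.5,-105,42]])/1000
obs=[(cs,0,(199,264)),(cs,1,(160,306)),(cs,2,(192,363)),(cd,2,(180.6,306.3)),(cd,3,(192.9,369.1)),(cd,1,(228,280.9)),(cd,0,(243.7,349.4))]
def W(p):
    c,s=np.cos(p[2]),np.sin(p[2]);return O@np.array([[c,-s,0],[s,c,0],[0,0,1]]).T+[p[0],p[1],0]
f=lambda p:np.concatenate([proj(c,W(p)[i])[0]-np.array(o) for c,i,o in obs])
for sub in (obs,obs[:3],obs[3:]):
    g=lambda p:np.concatenate([proj(c,W(p)[i])[0]-np.array(o) for c,i,o in sub])
    r=least_squares(g,[.537,.019,-.17]);print(r.x[:2],np.degrees(r.x[2]),r.fun)
for c in (cs,cd):
    for t,z in (('white_bonbon',.004),('platform',.032),('scoop',0)):
        pass
E
python3 fitbin.py
```

```text
clock: 1.87
tcp_pos: [0.1304, 0.5601, 0.2423]
orientation: [0.0, 0.329, 0.944, 0.0]
wrist_force: [-0.2, 0.8, -0.8]
finger_gap: 0.0851
clock: 2.28
tcp_pos: [0.1304, 0.5601, 0.2423]
orientation: [-0.0, 0.525, 0.851, 0.0]
wrist_force: [-0.1, 0.7, -0.3]
finger_gap: 0.0849
clock: 2.7
tcp_pos: [0.1304, 0.5601, 0.2423]
orientation: [-0.0, 0.697, 0.717, 0.0]
wrist_force: [-0.1, -0.7, 0.4]
finger_gap: 0.0851
[0.5335 0.0177] -9.891848491608851 [ 0.5389 -1.6748 -0.1344 -0.7641 -0.3842 -0.5778 -1.7078 -0.4899 -0.3175
  0.5911 -1.689  -1.4665 -0.4887  0.3128]
[0.5349 0.0153] -10.170699353710805 [ 0.3148 -0.7306 -0.1969  0.3544 -0.2347  0.3972]
[0.5323 0.0214] -9.383503380348136 [-0.7659 -0.6921  0.3085  0.6733 -0.3727 -1.1029  0.4518  1.0681]
```

```bash
python3 -m creep '{"hand":[85,85,85,85,85],"delta_pos":[[-0.0224,0.026,0],[-0.0224,0.026,0],[-0.0224,0.026,0],[-0.0224,0.026,0],[-0.0224,0.026,0]],"turn":[0,0,0,0,0]}'
python3 -m creep '{"hand":[85,85,85,85,85],"delta_pos":[[-0.0224,0.026,0],[-0.0224,0.026,0],[-0.0224,0.026,0],[-0.0224,0.026,0],[-0.0224,0.026,0]],"turn":[0,0,0,0,0]}'
python3 -m creep '{"hand":[85,85,85,85,85],"delta_pos":[[-0.0224,0.026,0],[-0.0224,0.026,0],[-0.0224,0.026,0],[-0.0224,0.026,0],[-0.0224,0.026,0]],"turn":[0,0,0,0,0]}'
python3 - <<'E'
from h import *
np.set_printoptions(precision=4,suppress=True)
s=env.get_state();print(s['tcp_pos'],s['clock']);M=rot(s['orientation']);print(np.degrees(np.arctan2(M[1,1],M[0,1])))
c=cam('wrist','w1');print(c['o'],c['R'][:,2]);P=cloud(c).reshape(-1,3)
for lo,hi in ((.09,.115),(.05,.115),(.008,.03)):
    Q=P[(P[:,2]>lo)&(P[:,2]<hi)&(abs(P[:,0]-.48)<.08)&(abs(P[:,1]-.3)<.07)]
    r=cv2.minAreaRect((Q[:,:2]*1000).astype(np.float32));print(len(Q),Q.mean(0),r)
E
```

```text
clock: 3.22
tcp_pos: [0.2381, 0.4731, 0.2424]
orientation: [-0.0, 0.694, 0.72, 0.0]
wrist_force: [0.4, -1.0, 0.6]
finger_gap: 0.0851
clock: 3.63
tcp_pos: [0.3452, 0.3869, 0.2425]
orientation: [0.0, 0.694, 0.72, 0.0]
wrist_force: [0.1, 0.8, 0.4]
finger_gap: 0.0849
clock: 4.05
tcp_pos: [0.4521, 0.3007, 0.2425]
orientation: [0.0, 0.694, 0.72, 0.0]
wrist_force: [0.3, 0.6, 0.2]
finger_gap: 0.0851
[0.4521 0.3007 0.2425] 4.05
2.0513724284769506
[0.4496 0.3772 0.3738] [ 0.0116 -0.2984 -0.9544]
836 [0.4515 0.3031 0.1025] ((451.51361083984375, 301.5482177734375), (29.036142349243164, 19.954620361328125), 89.19015502929688)
1014 [0.4515 0.3052 0.0971] ((451.5114440917969, 301.5504150390625), (29.030723571777344, 19.971603393554688), 89.26073455810547)
670 [0.4895 0.2984 0.0208] ((486.8448791503906, 300.54278564453125), (64.97271728515625, 77.2016372680664), 89.65040588378906)
```

View pics/w1.png

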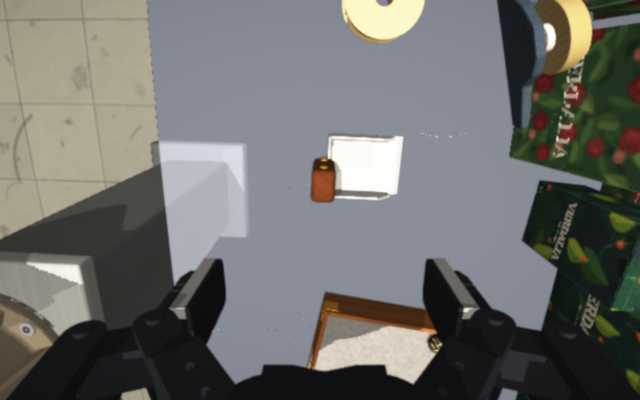

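```bash
python3 -m creep '{"hand":[85,85,85,85,85],"delta_pos":[[0.001,0,0.0216],[0,0,0.0216],[0,0,0.0216],[0,0,0.0216],[0,0,0.0216]],"turn":[0.53,0,0,0,0]}'
python3 -m creep '{"hand":[85,85,85,85,85],"delta_pos":[[0,0,0.0216],[0,0,0.0216],[0,0,0.0216],[0,0,0.0216],[0,0,0.0216]],"turn":[0,0,0,0,0]}'
python3 -m creep '{"hand":[40,30,10,5,0],"delta_pos":[[0,0,0],[0,0,0],[0,0,0],[0,0,0],[0,0,0]],"turn":[0,0,0,0,0]}' 90
python3 -m creep '{"hand":[0,0,0,0,0],"delta_pos":[[0,0,0],[0,0,0],[0,0,0],[0,0,0],[0,0,0]],"turn":[0,0,0,0,0]}' 90
```

```text
clock: 4.52
tcp_pos: [0.4511, 0.3025, 0.1552]
orientation: [0.0, 0.711, 0.703, 0.0]
wrist_force: [0.7, 0.4, -0.3]
finger_gap: 0.0847
clock: 4.93
tcp_pos: [0.451, 0.3027, 0.0688]
orientation: [0.0, 0.711, 0.703, 0.0]
wrist_force: [0.4, -0.4, 0.1]
finger_gap: 0.0852
clock: 5.35
tcp_pos: [0.452, 0.303, 0.0708]
orientation: [0.0, 0.712, 0.703, 0.001]
wrist_force: [0.4, -0.3, -0.4]
finger_gap: 0.0248
clock: 5.77
tcp_pos: [0.452, 0.303, 0.0709]
orientation: [0.0, 0.712, 0.702, 0.001]
wrist_force: [-1.0, 0.4, 6.0]
finger_gap: 0.019
```

```bash
python3 -m creep '{"hand":[0,0,0,0,0],"delta_pos":[[0,0,-0.01],[0,0,-0.02],[0,0,-0.025],[0,0,-0.025],[0,0,-0.02]],"turn":[0,0,0,0,0]}'
python3 -m creep '{"hand":[0,0,0,0,0],"delta_pos":[[0,0,0],[0,0,0],[0,0,0],[0,0,0],[0,0,0]],"turn":[0.6,0.6,0.6,0,0]}'
cat > look.py <<'E'
from h import *
import sys
np.set_printoptions(precision=4,suppress=True)
s=env.get_state();t=np.array(s['tcp_pos']);M=rot(s['orientation']);print(s['clock'],t,'yaw',np.degrees(np.arctan2(M[1,1],M[0,1])),'F',s['wrist_force'],'gap',s['finger_gap']);print(M)
c=cam('wrist',sys.argv[1]);P=cloud(c)
L=(P-t)@M
for a in range(0,0): pass
m=(abs(L[...,0])<.04)&(L[...,1]>.0)&(L[...,1]<.1)&(L[...,2]>.03)&(L[...,2]<.09)
Q=L[m];print(len(Q))
fl=Q[(abs(Q[:,0])<.022)&(Q[:,1]>.03)&(Q[:,1]<.07)]
A=np.c_[fl[:,:2],np.ones(len(fl))];co,*_=np.linalg.lstsq(A,fl[:,2],rcond=None);print('floor plane z=ax+by+c',co,'resid',np.std(A@co-fl[:,2]))
r=cv2.minAreaRect((Q[:,:2]*1000).astype(np.float32));print('rect tool frame',r)
E
python3 look.py w2
```

```text
clock: 6.18
tcp_pos: [0.451, 0.3024, 0.151]
orientation: [0.0, 0.712, 0.702, 0.0]
wrist_force: [0.1, -0.2, -1.5]
finger_gap: 0.0189
clock: 6.6
tcp_pos: [0.4509, 0.3023, 0.1496]
orientation: [-0.0, 0.764, 0.645, -0.0]
wrist_force: [0.1, -0.3, -1.3]
finger_gap: 0.019
6.6 [0.4509 0.3023 0.1496] yaw -9.67453956073178 F [ 0.0887 -0.3466 -1.2643] gap 0.018978347572351343
[[ 0.1681  0.9858 -0.0004]
 [ 0.9858 -0.1681 -0.0002]
 [-0.0002 -0.0004 -1.    ]]
12495
floor plane z=ax+by+c [-0.0004 -0.003   0.0693] resid 0.0006220662713426173
rect tool frame ((-1.5674400329589844, 42.41947937011719), (65.10853576660156, 84.06880187988281), 0.3318069875240326)
```

View pics/w2.png

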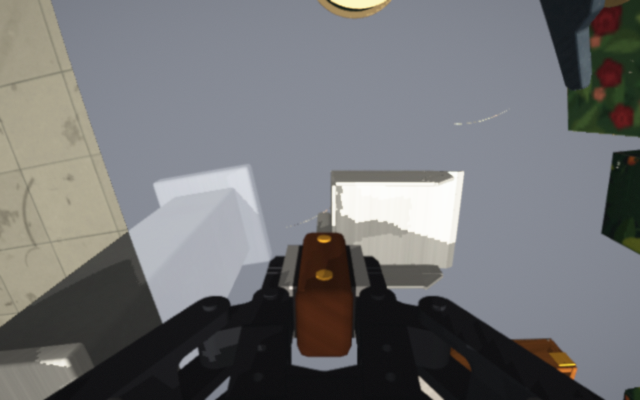

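```bash
cat > go.py <<'E'
import sys
from h import *
np.set_printoptions(precision=4,suppress=True)
B=np.array([.5345,.018]);YAW=-9.7
def delta(xb,yb,z,B=B,yaw=YAW):
    # tcp target in bin coords (m), world z
    s=env.get_state();t=np.array(s['tcp_pos']);M=rot(s['orientation']);a=np.radians(yaw)
    w=np.array([B[0]+xb*np.cos(a)-yb*np.sin(a),B[1]+xb*np.sin(a)+yb*np.cos(a),z])
    d=M.T@(w-t);print('world target',w,'tool shift units',d/.8,'mm',np.linalg.norm(d)*1000)
    y=np.degrees(np.arctan2(M[1,1],M[0,1]));print('turn units',(y-yaw)/5)
    rel=t[:2]-B;print('tcp in bin',rel@[np.cos(a),np.sin(a)],rel@[-np.sin(a),np.cos(a)])
if __name__=='__main__': delta(*map(float,sys.argv[1:4]))
E
python3 go.py -0.06 0.04 0.24
```

```text
world target [0.4821 0.0675 0.24  ] tool shift units [-0.2828  0.0877 -0.1131] mm 253.58260075997646
turn units 0.004499699333915785
tcp in bin -0.1303039371757009 0.26621792362350155
```

```bash
python3 -m creep '{"hand":[0,0,0,0,0],"delta_pos":[[-0.02,0.005,-0.0113],[-0.0283,0.0088,-0.0113],[-0.0283,0.0088,-0.0113],[-0.0283,0.0088,-0.0113],[-0.0283,0.0088,-0.0113]],"turn":[0,0,0,0,0]}'
python3 -m creep '{"hand":[0,0,0,0,0],"delta_pos":[[-0.0283,0.0088,-0.0113],[-0.0283,0.0088,-0.0113],[-0.0283,0.0088,-0.0113],[-0.0283,0.0088,-0.0113],[-0.0283,0.0115,-0.0113]],"turn":[0,0,0,0,0]}'
python3 look.py w3
```

```text
clock: 7.07
tcp_pos: [0.4645, 0.1911, 0.195]
orientation: [-0.0, 0.764, 0.645, -0.0]
wrist_force: [0.3, 0.2, -1.6]
finger_gap: 0.019
clock: 7.48
tcp_pos: [0.4818, 0.0731, 0.2403]
orientation: [-0.0, 0.764, 0.645, -0.0]
wrist_force: [0.3, 0.2, -0.9]
finger_gap: 0.019
7.4833 [0.4818 0.0731 0.2403] yaw -9.677082155521328 F [ 0.2953  0.2213 -0.8919] gap 0.01902645044062016
[[ 0.1681  0.9858 -0.0005]
 [ 0.9858 -0.1681  0.0002]
 [ 0.0001 -0.0005 -1.    ]]
12511
floor plane z=ax+by+c [-0.0008 -0.0042  0.0693] resid 0.0006334221194856741
rect tool frame ((-1.658864974975586, 42.49504852294922), (84.050537109375, 64.81057739257812), 89.91946411132812)
```

View pics/w3.png

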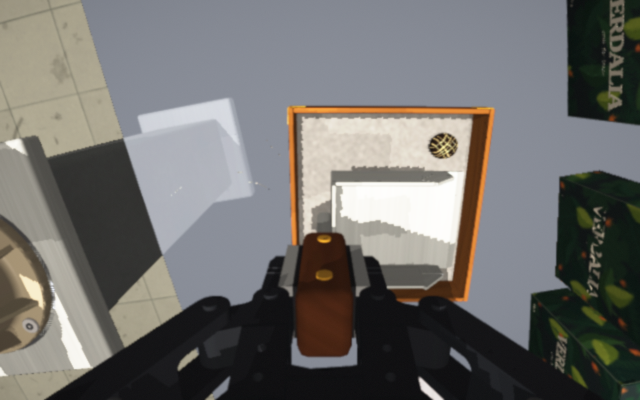

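```bash
cat > rim.py <<'E'
from h import *
np.set_printoptions(precision=4,suppress=True)
c=cam('wrist');s=env.get_state();t=np.array(s['tcp_pos'])
a=np.radians(-9.7);B=np.array([.5345,.018]);U=np.array([[np.cos(a),np.sin(a)],[-np.sin(a),np.cos(a)]])
P=cloud(c);m=(P[...,2]>.036)&(P[...,2]<.049)
im=c['pixels'].astype(int)
Q=P[m];b=(Q[:,:2]-B)@U.T
print('z',np.median(Q[:,2]),len(Q))
def line(n,mask,ax):
    q=b[mask]
    if len(q)<20: print(n,len(q));return
    k=np.polyfit(q[:,1-ax],q[:,ax],1);r=q[:,ax]-np.polyval(k,q[:,1-ax]);g=abs(r)<.006
    k=np.polyfit(q[g,1-ax],q[g,ax],1);r=q[:,ax]-np.polyval(k,q[:,1-ax])
    print(n,g.sum(),'slope deg',np.degrees(np.arctan(k[0])),'at 0',k[1],'mean',q[g,ax].mean(),'pct',np.percentile(r[g],[2,98]),'other',q[g,1-ax].min(),q[g,1-ax].max())
line('far x',(abs(b[:,0]-.095)<.012)&(abs(b[:,1])<.09),0)
line('near x',(abs(b[:,0]+.095)<.012)&(abs(b[:,1])<.09),0)
line('left y',(abs(b[:,1]-.1025)<.012)&(abs(b[:,0])<.085),1)
line('right y',(abs(b[:,1]+.1025)<.012)&(abs(b[:,0])<.085),1)
E
python3 rim.py
```

```text
z 0.04151462204618786 6740
far x 1118 slope deg -0.18076147509642496 at 0 0.0968723120395747 mean 0.09685288526304302 pct [-0.0021  0.0031] other -0.08999999487875852 0.08996888472264487
near x 670 slope deg 0.0015570861028125584 at 0 -0.09228616836507862 mean -0.09228535384697296 pct [-0.0027  0.0023] other -0.03928582864984766 0.08999998117826744
left y 1066 slope deg -0.17898430277153687 at 0 0.10401256958443206 mean 0.10401501663248343 pct [-0.0025  0.0025] other -0.08495911315781136 0.08497585875589869
right y 333 slope deg -0.2573465047504793 at 0 -0.09975158366012392 mean -0.09998968069850331 pct [-0.0035  0.0019] other 0.020420203872900944 0.08499203439480256
```

```bash
sed -i 's/B=np.array(\[.5345,.018\]);YAW=-9.7/B=np.array([.537,.0195]);YAW=-9.7/' go.py; python3 go.py -0.064 -0.0634 0.2
```

```text
world target [ 0.4632 -0.0322  0.2   ] tool shift units [-0.132  -0.0033  0.0518] mm 113.45985577939656
turn units -0.04437505210663879
tcp in bin -0.061100423085156445 0.042200124945186684
```

```bash
python3 -m creep '{"hand":[0,0,0,0,0],"delta_pos":[[-0.0264,-0.0033,0],[-0.0264,0,0],[-0.0264,0,0.01],[-0.0264,0,0.02],[-0.0264,0,0.02]],"turn":[0,0,0,0,0]}'
python3 -m creep '{"hand":[0,0,0,0,0],"delta_pos":[[0,0,0],[0,0,0],[0,0,0],[0,0,0],[0,0,0]],"turn":[0,0,0,0,0]}'
python3 look.py w4; python3 go.py -0.064 -0.0634 0.082
python3 - <<'E'
from h import *
c=cam('scene');cv2.imwrite('pics/s4.png',cv2.resize(c['pixels'][140:240,240:380,::-1],None,fx=5,fy=5,interpolation=cv2.INTER_CUBIC))
E
```

```text
clock: 8.0
tcp_pos: [0.4619, -0.0299, 0.1998]
orientation: [0.0, 0.764, 0.645, 0.001]
wrist_force: [0.3, -0.7, -1.5]
finger_gap: 0.0189
clock: 8.42
tcp_pos: [0.4624, -0.0288, 0.2006]
orientation: [0.0, 0.764, 0.645, 0.0]
wrist_force: [-0.3, -0.1, -2.0]
finger_gap: 0.0188
8.4167 [ 0.4624 -0.0288  0.2006] yaw -9.66931531454068 F [-0.3373 -0.0686 -1.9675] gap 0.018834690715226553
[[ 0.168   0.9858  0.0013]
 [ 0.9858 -0.168  -0.    ]
 [ 0.0002  0.0013 -1.    ]]
12493
floor plane z=ax+by+c [-0.002  -0.0031  0.0693] resid 0.000618793509011784
rect tool frame ((-1.4923896789550781, 42.424442291259766), (64.94412231445312, 83.95069885253906), 0.03981034457683563)
world target [ 0.4632 -0.0322  0.082 ] tool shift units [-0.0041  0.0016  0.1481] mm 118.52107501340261
turn units 0.00592258157935035
tcp in bin -0.06543907591024326 -0.06016025207403239
```

View pics/w4.png

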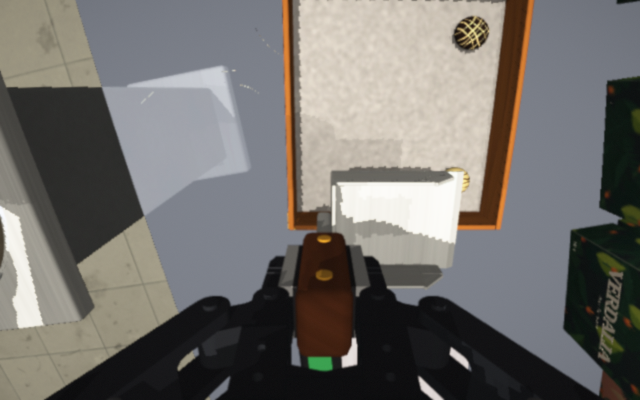

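View pics/s4.png

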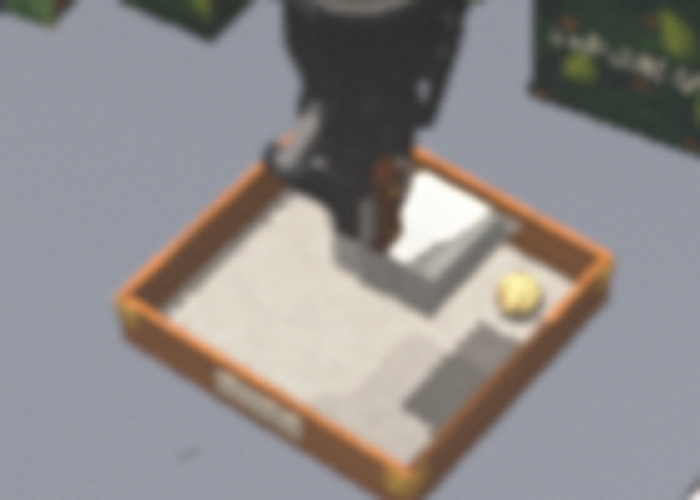

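```bash
python3 -m creep '{"hand":[0,0,0,0,0],"delta_pos":[[-0.004,0.0016,0.0148],[0,0,0.0148],[0,0,0.0148],[0,0,0.0148],[0,0,0.0148]],"turn":[0,0,0,0,0]}'
python3 -m creep '{"hand":[0,0,0,0,0],"delta_pos":[[0,0,0.0148],[0,0,0.0148],[0,0,0.0148],[0,0,0.0148],[0,0,0.0148]],"turn":[0,0,0,0,0]}'
python3 -m creep '{"hand":[0,0,0,0,0],"delta_pos":[[0,0,0],[0,0,0],[0,0,0],[0,0,0],[0,0,0]],"turn":[0,0,0,0,0]}'
python3 look.py w5; python3 go.py -0.064 -0.0634 0.0753
```

```text
clock: 8.93
tcp_pos: [0.4629, -0.0325, 0.1405]
orientation: [0.0, 0.764, 0.645, 0.0]
wrist_force: [-0.6, -0.2, -2.2]
finger_gap: 0.019
clock: 9.35
tcp_pos: [0.463, -0.0325, 0.0813]
orientation: [0.0, 0.764, 0.645, 0.0]
wrist_force: [0.3, -0.1, -1.8]
finger_gap: 0.0194
clock: 9.77
tcp_pos: [0.4633, -0.033, 0.0823]
orientation: [0.001, 0.765, 0.644, 0.001]
wrist_force: [-0.2, 0.4, -0.4]
finger_gap: 0.0191
9.7667 [ 0.4633 -0.033   0.0823] yaw -9.75108509582017 F [-0.2348  0.4399 -0.4423] gap 0.019091014642341416
[[ 0.1694  0.9856  0.0016]
 [ 0.9856 -0.1694 -0.0003]
 [-0.      0.0016 -1.    ]]
19387
floor plane z=ax+by+c [-0.001  -0.0019  0.0692] resid 0.0006217472767579349
rect tool frame ((-0.0024871826171875, 50.22932815551758), (99.51959991455078, 79.99346160888672), 89.99514770507812)
world target [ 0.4632 -0.0322  0.0753] tool shift units [ 0.0009 -0.0001  0.0087] mm 6.973110450203397
turn units -0.01035947678003275
tcp in bin -0.06389863622489496 -0.0641390243363751
```

View pics/w5.png

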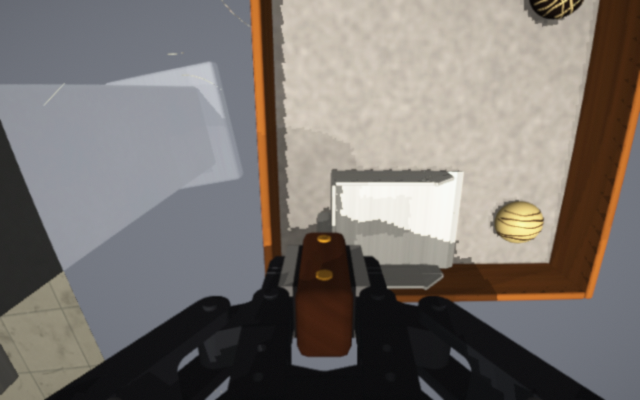

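```bash
python3 -m creep '{"hand":[0,0,0,0,0],"delta_pos":[[0.0009,0,0.0025],[0,0,0.0025],[0,0,0.002],[0,0,0.001],[0,0,0]],"turn":[0,0,0,0,0]}'
python3 -m creep '{"hand":[0,0,0,0,0],"delta_pos":[[0,0,0.001],[0,0,0],[0,0,0],[0,0,0],[0,0,0]],"turn":[0,0,0,0,0]}'
python3 -m creep '{"hand":[0,0,0,0,0],"delta_pos":[[0,0,0.001],[0,0,0],[0,0,0],[0,0,0],[0,0,0]],"turn":[0,0,0,0,0]}'
```

```text
clock: 10.23
tcp_pos: [0.4626, -0.0321, 0.075]
orientation: [-0.0, 0.765, 0.644, -0.0]
wrist_force: [-0.1, 0.7, -1.4]
finger_gap: 0.0187
clock: 10.65
tcp_pos: [0.4627, -0.0322, 0.0749]
orientation: [0.0, 0.765, 0.644, 0.0]
wrist_force: [-2.4, 0.2, 6.0]
finger_gap: 0.0192
clock: 11.07
tcp_pos: [0.4627, -0.0322, 0.0749]
orientation: [0.0, 0.765, 0.644, 0.0]
wrist_force: [-5.0, 0.1, 13.3]
finger_gap: 0.0187
```

```bash
python3 -m creep '{"hand":[0,0,0,0,0],"delta_pos":[[0,0,-0.0008],[0,0.003,0],[0,0.005,0],[0,0.007,0],[0,0.007,0]],"turn":[0,0,0,0,0]}'
python3 -m creep '{"hand":[0,0,0,0,0],"delta_pos":[[0,0.007,0],[0,0.007,0],[0,0.007,0],[0,0.007,0],[0,0.005,0]],"turn":[0,0,0,0,0]}'
python3 look.py w6; python3 go.py 0.008 -0.0634 0.0753
```

```text
clock: 11.48
tcp_pos: [0.4798, -0.035, 0.0749]
orientation: [-0.0, 0.765, 0.644, -0.0]
wrist_force: [-5.3, 0.7, 9.7]
finger_gap: 0.0194
clock: 11.9
tcp_pos: [0.5062, -0.0396, 0.0749]
orientation: [-0.0, 0.765, 0.644, 0.0]
wrist_force: [-4.9, 1.1, 10.1]
finger_gap: 0.019
11.9 [ 0.5062 -0.0396  0.0749] yaw -9.758596493390954 F [-4.8919  1.11   10.0716] gap 0.019039654194820184
[[ 0.1695  0.9855 -0.0001]
 [ 0.9855 -0.1695  0.0001]
 [ 0.0001 -0.0001 -1.    ]]
20635
floor plane z=ax+by+c [-0.     -0.0047  0.0693] resid 0.0006219779779050148
rect tool frame ((0.01297760009765625, 50.23410415649414), (79.96527862548828, 99.5235366821289), 0.0025078116450458765)
world target [ 0.5342 -0.0443  0.0753] tool shift units [ 0.0002  0.0344 -0.0004] mm 27.50002998114519
turn units -0.01251836023311199
tcp in bin -0.01949709834041932 -0.06350635311289458
```

View pics/w6.png

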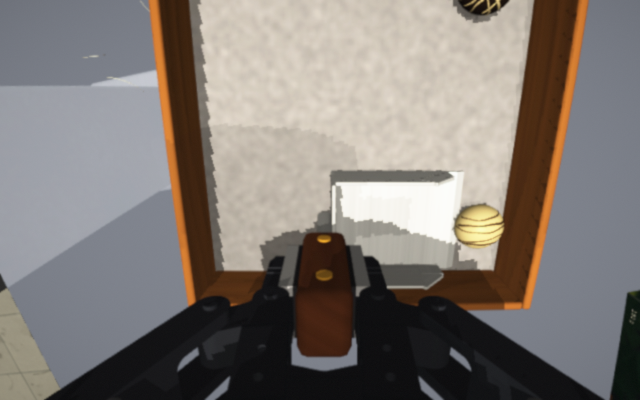

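```bash
python3 -m creep '{"hand":[0,0,0,0,0],"delta_pos":[[0,0.006,0],[0,0.006,0],[0,0.006,0],[0,0.006,0],[0,0.004,0]],"turn":[0,0,0,0,0]}'
python3 -m creep '{"hand":[0,0,0,0,0],"delta_pos":[[0,0.0015,0],[0,0.001,0],[0,0,0],[0,0,0],[0,0,0]],"turn":[0,0,0,0,0]}'
python3 look.py w7; python3 go.py 0.008 -0.0634 0.0753
```

```text
clock: 12.37
tcp_pos: [0.5282, -0.0434, 0.0749]
orientation: [-0.0, 0.765, 0.644, 0.0]
wrist_force: [-4.7, 1.1, 9.2]
finger_gap: 0.019
clock: 12.78
tcp_pos: [0.5301, -0.0437, 0.0749]
orientation: [0.0, 0.765, 0.644, 0.0]
wrist_force: [-3.1, -0.4, 8.2]
finger_gap: 0.0194
12.7833 [ 0.5301 -0.0437  0.0749] yaw -9.762060402826924 F [-3.1185 -0.3937  8.2439] gap 0.019436873378820715
[[ 0.1696  0.9855  0.0003]
 [ 0.9855 -0.1696  0.0001]
 [ 0.0001  0.0002 -1.    ]]
22463
floor plane z=ax+by+c [ 0.0337 -0.2984  0.0815] resid 0.005485291495549903
rect tool frame ((0.030857086181640625, 47.408294677734375), (79.90727233886719, 93.88542938232422), 0.015901297330856323)
world target [ 0.5342 -0.0443  0.0753] tool shift units [ 0.0001  0.0052 -0.0005] mm 4.145376697259308
turn units -0.011789866398682491
tcp in bin 0.0038723526901169795 -0.06346502452830441
```

View pics/w7.png

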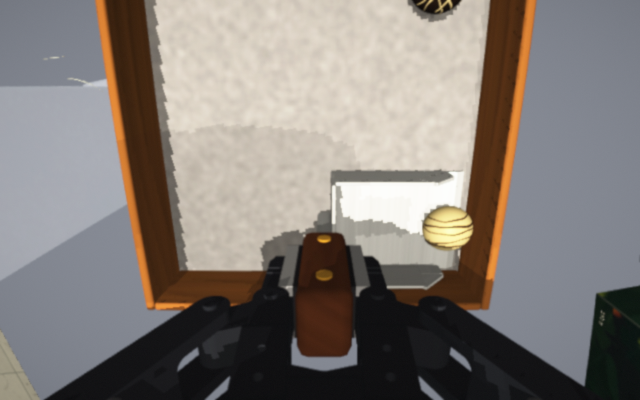

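```bash
python3 -m creep '{"hand":[0,0,0,0,0],"delta_pos":[[0,0.0015,0],[0,0.0015,0],[0,0,0],[0,0,0],[0,0,0]],"turn":[0,0,0,0,0]}'
python3 -m creep '{"hand":[0,0,0,0,0],"delta_pos":[[0,0.001,0],[0,0.001,0],[0,0,0],[0,0,0],[0,0,0]],"turn":[0,0,0,0,0]}'
python3 look.py w8; python3 go.py 0.008 -0.0634 0.0753
```

```text
clock: 13.25
tcp_pos: [0.5325, -0.0441, 0.0749]
orientation: [0.0, 0.765, 0.644, 0.0]
wrist_force: [-3.9, 0.7, 8.6]
finger_gap: 0.0189
clock: 13.67
tcp_pos: [0.534, -0.0444, 0.0749]
orientation: [0.0, 0.765, 0.644, 0.0]
wrist_force: [-3.5, 0.7, 7.2]
finger_gap: 0.0192
13.6667 [ 0.534  -0.0444  0.0749] yaw -9.75435296828247 F [-3.5422  0.713   7.1754] gap 0.01919195339816508
[[ 0.1694  0.9855  0.0001]
 [ 0.9855 -0.1694  0.0001]
 [ 0.0001  0.0001 -1.    ]]
21391
floor plane z=ax+by+c [ 0.0523 -0.3575  0.0837] resid 0.005812246932894968
rect tool frame ((0.03693389892578125, 45.5153923034668), (79.9447250366211, 90.09508514404297), 0.024634215980768204)
world target [ 0.5342 -0.0443  0.0753] tool shift units [ 0.0001  0.0003 -0.0005] mm 0.44561353575933127
turn units -0.011789435563079565
tcp in bin 0.0077859155553264905 -0.06347109784967438
```

View pics/w8.png

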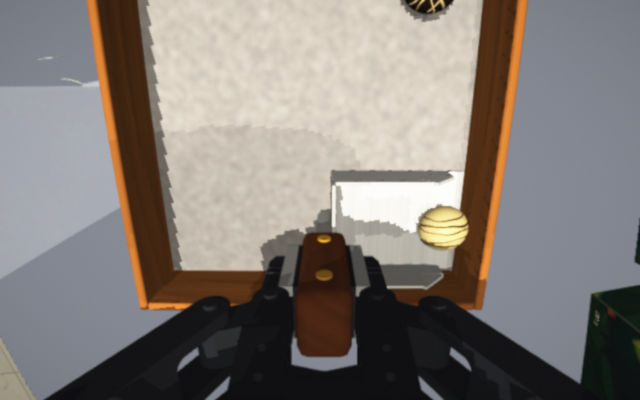

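```bash
python3 -m creep '{"hand":[0,0,0,0,0],"delta_pos":[[0,0.001,0],[0,0.0005,0],[0,0,0],[0,0,0],[0,0,0]],"turn":[0,0,0,0,0]}'
python3 -m creep '{"hand":[0,0,0,0,0],"delta_pos":[[0,0.001,0],[0,0.0005,0],[0,0,0],[0,0,0],[0,0,0]],"turn":[0,0,0,0,0]}'
python3 look.py w9
```

```text
clock: 14.13
tcp_pos: [0.5349, -0.0445, 0.0749]
orientation: [-0.0, 0.765, 0.644, -0.0]
wrist_force: [-4.2, 0.1, 8.3]
finger_gap: 0.0188
clock: 14.55
tcp_pos: [0.5351, -0.0445, 0.075]
orientation: [-0.001, 0.765, 0.644, -0.001]
wrist_force: [-7.8, -0.1, 12.0]
finger_gap: 0.0191
14.55 [ 0.5351 -0.0445  0.075 ] yaw -9.761138525016278 F [-7.7802 -0.0812 12.0284] gap 0.01906954752623178
[[ 0.1695  0.9855 -0.002 ]
 [ 0.9855 -0.1695  0.0004]
 [ 0.     -0.0021 -1.    ]]
21095
floor plane z=ax+by+c [ 0.0653 -0.3794  0.0845] resid 0.005934216311273355
rect tool frame ((0.024990081787109375, 45.01566696166992), (89.05320739746094, 79.93870544433594), 89.9976577758789)
```

View pics/w9.png

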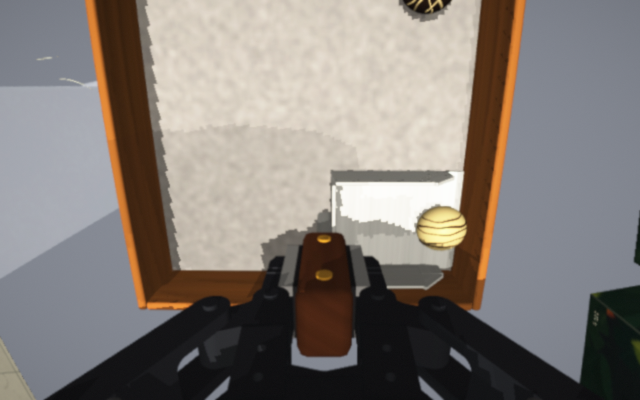

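```bash
cat > bon.py <<'E'
from h import *
np.set_printoptions(precision=4,suppress=True)
s=env.get_state();t=np.array(s['tcp_pos']);M=rot(s['orientation'])
c=cam('wrist');P=cloud(c);L=(P-t)@M
L[...,0]+=.0016;L[...,1]-=.0443;  # scoop y(mirrored?) , x
X=L[...,1];Y=-L[...,0];Z=.0713-L[...,2]
im=c['pixels'].astype(int);
m=(abs(Y)<.029)&(X>-.03)&(X<.045)&(Z>.007)&(Z<.03)&(im[...,0]-im[...,2]>30)
print('clock',s['clock'],'n',m.sum(),'X',np.percentile(X[m],[1,50,99]),'Y',np.percentile(Y[m],[1,50,99]),'Ztop',np.percentile(Z[m],98))
k=m&(Z>np.percentile(Z[m],98)-.003);print('top centre',X[k].mean(),Y[k].mean())
f=(abs(Y)<.028)&(X<.0)&(X>-.025)&(Z<.006)&(Z>-.005);print('floor z',np.median(Z[f]) if f.any() else None)
E
python3 bon.py
```

```text
clock 14.6 n 3250 X [0.0121 0.0348 0.0406] Y [-0.0279 -0.0034  0.0277] Ztop 0.02902899875491199
top centre 0.04009598338449064 -0.002632807620910384
floor z 0.002188878330694574
```

```bash
sed -i 's/(X<.045)/(X<.0375)\&(abs(Y)<.02)\&(im[...,1]>110)/' bon.py; python3 bon.py
```

```text
clock 14.65 n 1605 X [0.012  0.0233 0.0366] Y [-0.0127 -0.0035  0.0107] Ztop 0.024666131411884697
top centre 0.02576008165708904 -0.0006709451964717891
floor z 0.002212568036989229
```

```bash
python3 -m creep '{"hand":[0,0,0,0,0],"delta_pos":[[0,-0.001,0],[0,-0.001,-0.001],[0,-0.001,-0.001],[0,-0.0005,-0.001],[0,0,-0.002]],"turn":[0,0,0,0,0]}'
python3 -m creep '{"hand":[0,0,0,0,0],"delta_pos":[[0,0,-0.003],[0,0,-0.004],[0,0,-0.004],[0,0,-0.003],[0,0,-0.001]],"turn":[0,0,0,0,0]}'
python3 bon.py; python3 look.py w10
```

```text
clock: 15.12
tcp_pos: [0.5334, -0.0443, 0.0777]
orientation: [-0.0, 0.765, 0.644, -0.0]
wrist_force: [-0.1, 0.0, -2.1]
finger_gap: 0.0187
clock: 15.53
tcp_pos: [0.5341, -0.0444, 0.0908]
orientation: [0.0, 0.765, 0.644, 0.0]
wrist_force: [-0.3, 0.6, -1.6]
finger_gap: 0.0188
clock 15.5333 n 1592 X [0.012  0.0233 0.0367] Y [-0.0128 -0.0034  0.0107] Ztop 0.02452561419740287
top centre 0.025689861015557893 -0.0007758705457465147
floor z 0.002144157559768857
15.5833 [ 0.5341 -0.0445  0.0907] yaw -9.760843217314921 F [ 0.1525  0.1608 -1.3228] gap 0.01895217480694453
[[ 0.1695  0.9855  0.001 ]
 [ 0.9855 -0.1695 -0.0001]
 [ 0.0001  0.001  -1.    ]]
19296
floor plane z=ax+by+c [ 0.0654 -0.3814  0.0846] resid 0.005954645103832357
rect tool frame ((0.002162933349609375, 45.30043411254883), (79.98419189453125, 89.68803405761719), 0.007843521423637867)
```

View pics/w10.png

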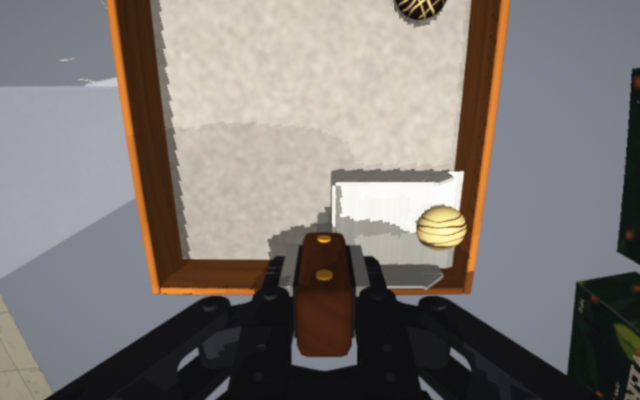

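```bash
python3 -m creep '{"hand":[0,0,0,0,0],"delta_pos":[[0,0,-0.002],[0,0,-0.005],[0,0,-0.008],[0,0,-0.012],[0,0,-0.015]],"turn":[0,0,0,0,0]}'
python3 -m creep '{"hand":[0,0,0,0,0],"delta_pos":[[0,0,-0.017],[0,0,-0.017],[0,0,-0.013],[0,0,-0.009],[0,0,-0.004]],"turn":[0,0,0,0,0]}'
python3 bon.py
python3 - <<'E'
from h import *
np.set_printoptions(precision=4,suppress=True)
for n in ('scene','side'):
    c=cam(n,n+'p');P=cloud(c);im=c['pixels'].astype(int)
    m=(P[...,2]>.026)&(P[...,2]<.040)&(abs(P[...,0]-.51)<.13)&(abs(P[...,1]+.28)<.13)&(im.sum(-1)>330)
    k,lab,st,ce=cv2.connectedComponentsWithStats(m.astype(np.uint8));i=1+np.argmax(st[1:,4])
    Q=P[lab==i];print(n,st[i],Q.mean(0),cv2.minAreaRect((Q[:,:2]*1000).astype(np.float32)))
    cv2.imwrite(f'pics/pl_{n}.png',cv2.resize(c['pixels'][(200 if n=='scene' else 90):(300 if n=='scene' else 190),(340 if n=='scene' else 290):(480 if n=='scene' else 430),::-1],None,fx=5,fy=5,interpolation=cv2.INTER_CUBIC))
    r=env.pinpoint(n,'platform');print([(onz(c,a['location'],.032),a['score']) for a in r])
E
```

```text
clock: 16.05
tcp_pos: [0.5333, -0.0443, 0.1242]
orientation: [-0.0, 0.765, 0.644, -0.0]
wrist_force: [0.2, 1.2, -1.2]
finger_gap: 0.0189
clock: 16.47
tcp_pos: [0.5344, -0.0445, 0.1734]
orientation: [0.001, 0.765, 0.644, 0.001]
wrist_force: [-0.4, -0.2, -1.5]
finger_gap: 0.0188
clock 16.4667 n 1571 X [0.012  0.0235 0.0365] Y [-0.0128 -0.0036  0.0109] Ztop 0.0244517338483704
top centre 0.025682306680217665 -0.0008328597105482202
floor z 0.0021380172189341268
scene [ 371  214   73   62 2437] [ 0.5094 -0.2833  0.0315] ((512.649658203125, -281.58441162109375), (151.95411682128906, 145.59033203125), 86.19478607177734)
[(array([ 0.5122, -0.2753,  0.032 ]), 0.57)]
side [338 137  33  29 608] [ 0.4783 -0.2707  0.0336] ((483.8508605957031, -281.4289245605469), (157.4739532470703, 84.13673400878906), 84.86552429199219)
[(array([ 0.4997, -0.301 ,  0.032 ]), 0.83)]
```

View pics/pl_scene.png

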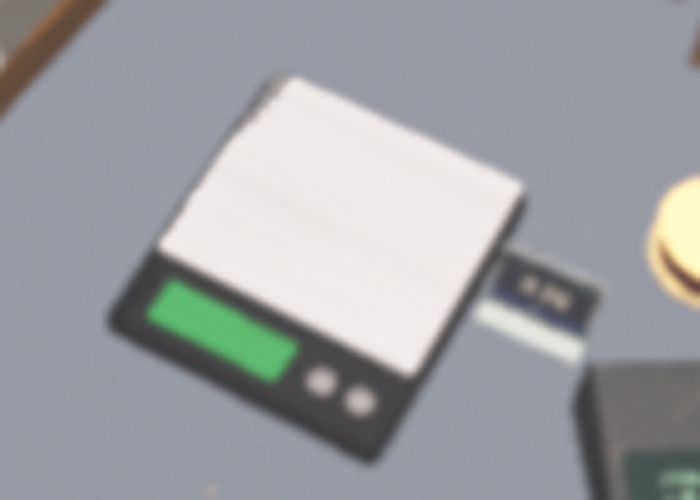

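View pics/pl_side.png

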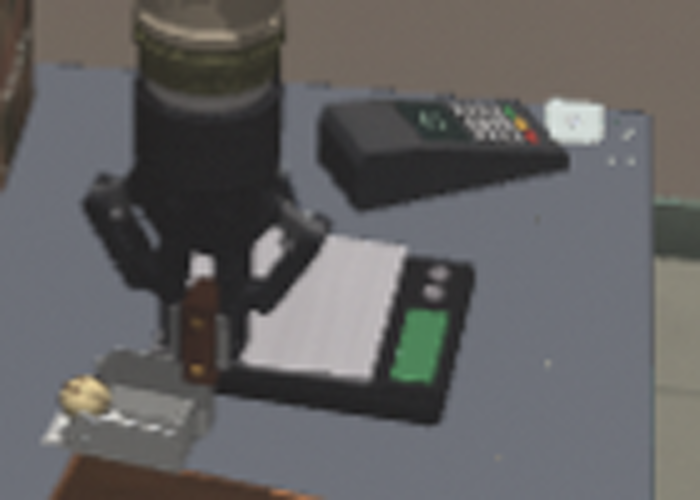

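Run:
```python
from h import *
np.set_printoptions(precision=4,suppress=True)
import json
c=cam('scene')
q=np.array([onz(c,p,.032) for p in [(215,398),(237.6,444.6),(275.6,422.6),(249,372)]]);print(q,q.mean(0))
for i in range(4):
    d=q[(i+1)%4]-q[i];print(np.linalg.norm(d[:2]),np.degrees(np.arctan2(d[1],d[0])))
import go
# tcp for scoop pan/handle: scoop origin 44.3 ahead, 1.6 to -y_tool-x
go.delta(-0.040,0.0016,.16,B=np.array([.5105,-.282]),yaw=-9.76)
```

```text
[[ 0.587  -0.2234  0.032 ]
 [ 0.5728 -0.3648  0.032 ]
 [ 0.4344 -0.3537  0.032 ]
 [ 0.4501 -0.2053  0.032 ]] [ 0.5111 -0.2868  0.032 ]
0.1421423041092829 -95.73512694656308
0.13885884083604902 175.39648552217415
0.14916256905485942 83.9288716593734
0.13802325739584637 -7.510187255707006
world target [ 0.4714 -0.2736  0.16  ] tool shift units [-0.2957 -0.0274  0.0136] mm 237.81640171052808
turn units 5.298636254664757e-05
tcp in bin -0.01803569511250569 0.2381511373801494
```

```bash
python3 -m creep '{"hand":[0,0,0,0,0],"delta_pos":[[-0.003,-0.0002,0],[-0.006,-0.0005,0],[-0.009,-0.0008,0],[-0.012,-0.001,0],[-0.015,-0.0012,0]],"turn":[0,0,0,0,0]}'
python3 -m creep '{"hand":[0,0,0,0,0],"delta_pos":[[-0.018,-0.0015,0],[-0.018,-0.0015,0],[-0.018,-0.0015,0],[-0.018,-0.0015,0],[-0.018,-0.0015,0]],"turn":[0,0,0,0,0]}'
python3 -m creep '{"hand":[0,0,0,0,0],"delta_pos":[[-0.018,-0.0015,0],[-0.018,-0.0015,0],[-0.018,-0.0015,0],[-0.018,-0.0015,0],[-0.018,-0.0015,0]],"turn":[0,0,0,0,0]}'
python3 -m creep '{"hand":[0,0,0,0,0],"delta_pos":[[-0.018,-0.0015,0],[-0.015,-0.0015,0],[-0.012,-0.0015,0],[-0.009,-0.0015,0],[-0.006,-0.001,0]],"turn":[0,0,0,0,0]}'
python3 -m creep '{"hand":[0,0,0,0,0],"delta_pos":[[-0.004,-0.0008,0],[-0.003,-0.0005,0],[-0.002,-0.0003,0],[-0.001,0,0],[0,0,0]],"turn":[0,0,0,0,0]}'
python3 bon.py; python3 look.py w11
python3 - <<'E'
from h import *
np.set_printoptions(precision=4,suppress=True)
c=cam('scene');cv2.imwrite('pics/s11.png',cv2.resize(c['pixels'][180:300,340:480,::-1],None,fx=5,fy=5,interpolation=cv2.INTER_CUBIC))
import go
go.delta(-0.040,0.0016,.13,B=np.array([.5108,-.284]),yaw=-9.76)
E
```

```text
clock: 17.18
tcp_pos: [0.5243, -0.0801, 0.1716]
orientation: [-0.0, 0.765, 0.645, -0.0]
wrist_force: [0.5, 0.1, -1.7]
finger_gap: 0.0187
clock: 17.6
tcp_pos: [0.5059, -0.1511, 0.1718]
orientation: [0.0, 0.765, 0.644, -0.0]
wrist_force: [0.6, -0.5, -2.2]
finger_gap: 0.019
clock: 18.02
tcp_pos: [0.4876, -0.2211, 0.1718]
orientation: [0.0, 0.765, 0.644, -0.0]
wrist_force: [0.1, 0.4, -2.4]
finger_gap: 0.0189
clock: 18.43
tcp_pos: [0.4743, -0.2666, 0.1717]
orientation: [-0.0, 0.765, 0.644, 0.0]
wrist_force: [0.6, 0.0, -1.6]
finger_gap: 0.0185
clock: 18.85
tcp_pos: [0.4722, -0.273, 0.1717]
orientation: [-0.0, 0.765, 0.645, 0.0]
wrist_force: [-0.6, 0.0, -0.4]
finger_gap: 0.0193
clock 18.85 n 1598 X [0.0118 0.0232 0.0365] Y [-0.0126 -0.0034  0.0109] Ztop 0.024645741537716828
top centre 0.02567579176297974 -0.0005511198352980987
floor z 0.002153678969765968
18.9 [ 0.4723 -0.2729  0.1717] yaw -9.730790104654886 F [-0.0489  0.2987 -2.008 ] gap 0.018892886687212368
[[ 0.169   0.9856  0.0001]
 [ 0.9856 -0.169   0.0002]
 [ 0.0002  0.     -1.    ]]
12704
floor plane z=ax+by+c [ 0.0678 -0.3844  0.0847] resid 0.005988172837544143
rect tool frame ((-1.4231071472167969, 42.45123291015625), (64.56358337402344, 84.0447769165039), 0.14493270218372345)
world target [ 0.4717 -0.2756  0.13  ] tool shift units [-0.0035 -0.0002  0.0522] mm 41.82496201429795
turn units 0.006552029243797363
tcp in bin -0.039861874452730026 0.004407802334111031
```

View pics/w11.png

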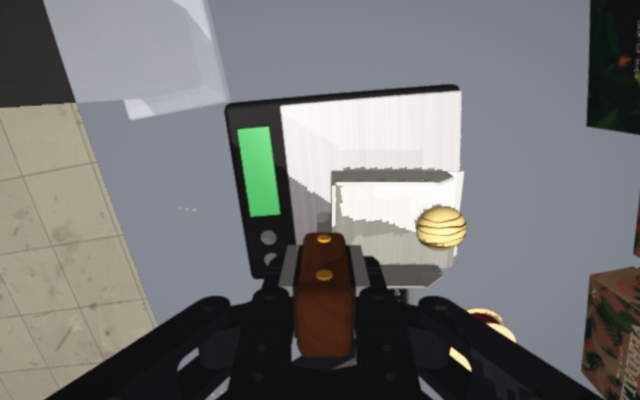

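View pics/s11.png

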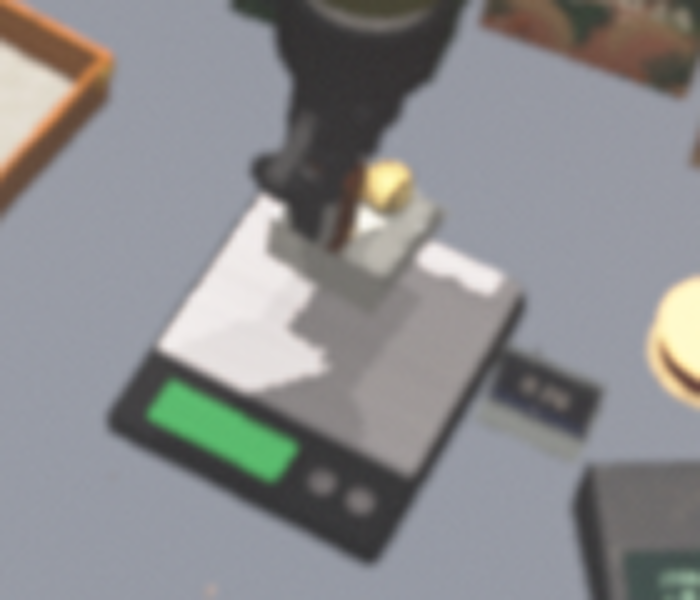

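```bash
python3 -m creep '{"hand":[0,0,0,0,0],"delta_pos":[[-0.0005,0,0.003],[-0.001,0,0.006],[-0.001,0,0.009],[-0.001,0,0.011],[0,0,0.011]],"turn":[0,0,0,0,0]}'
python3 -m creep '{"hand":[0,0,0,0,0],"delta_pos":[[0,0,0.011],[0,0,0.009],[0,0,0.006],[0,0,0.003],[0,0,0.002]],"turn":[0,0,0,0,0]}'
python3 bon.py
python3 - <<'E'
from h import *
np.set_printoptions(precision=4,suppress=True)
s=env.get_state();print(s['tcp_pos'],s['wrist_force']);t=np.array(s['tcp_pos'])
c=cam('wrist','w12');P=cloud(c);im=c['pixels'].astype(int)
M=rot(s['orientation']);L=(P-t)@M;X=L[...,1]-.0443;Y=L[...,0]+.0016
m=(P[...,2]>.026)&(P[...,2]<.038)&(im.min(-1)>60)&(abs(P[...,0]-.51)<.12)&(P[...,1]>-.4)
print(m.sum(),np.median(P[...,2][m]))
# rows: extents in scoop frame
for y0 in np.arange(-.09,.11,.01):
    k=m&(abs(Y-y0)<.005)
    if k.sum()>20: print('Y %.3f X %.4f..%.4f'%(y0,*np.percentile(X[k],[.5,99.5])))
print('Y max',np.percentile(Y[m],99.8))
E
```

```text
clock: 19.42
tcp_pos: [0.4715, -0.276, 0.1386]
orientation: [-0.0, 0.765, 0.644, -0.0]
wrist_force: [0.7, -0.3, -1.8]
finger_gap: 0.0189
clock: 19.83
tcp_pos: [0.4716, -0.2759, 0.1144]
orientation: [-0.0, 0.765, 0.644, -0.0]
wrist_force: [0.5, -0.1, -1.4]
finger_gap: 0.0185
clock 19.8333 n 1575 X [0.0117 0.0233 0.0365] Y [-0.0125 -0.0034  0.0109] Ztop 0.024549841279398594
top centre 0.02551858966044259 -0.00044046567846840425
floor z 0.0021316131967340987
[ 0.4716 -0.2759  0.1144] [-0.3639  0.4072 -1.063 ]
25549 0.031719766725836845
Y -0.070 X 0.0092..0.0727
Y -0.060 X -0.0927..0.0727
Y -0.050 X 0.0325..0.0723
Y -0.040 X -0.0942..0.0714
Y -0.030 X 0.0454..0.0702
Y -0.020 X -0.1027..0.0693
Y -0.010 X -0.1043..0.0683
Y -0.000 X -0.1063..0.0675
Y 0.010 X -0.1043..0.0665
Y 0.020 X -0.1058..0.0658
Y 0.030 X -0.1023..0.0644
Y 0.040 X -0.0995..0.0636
Y 0.050 X -0.0945..0.0630
Y 0.060 X -0.0759..0.0618
Y 0.070 X -0.0758..0.0608
Y 0.080 X -0.0175..0.0608
Y max 0.0800045375188126
```

View pics/w12.png

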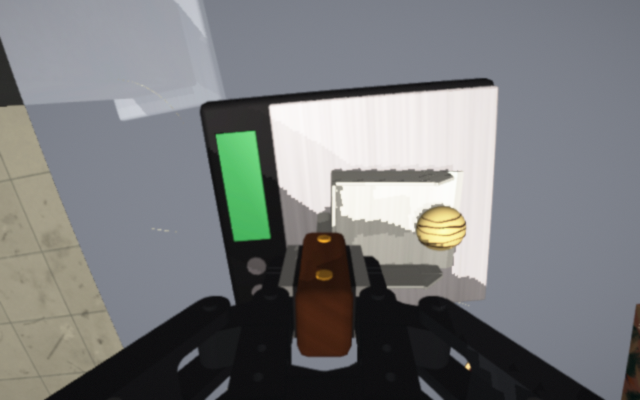

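```bash
python3 -m creep '{"hand":[0,0,0,0,0],"delta_pos":[[0,0,0.004],[0,0,0.004],[0,0,0.003],[0,0,0.0015],[0,0,0]],"turn":[0,0,0,0,0]}'
python3 -m creep '{"hand":[0,0,0,0,0],"delta_pos":[[0,0,0.001],[0,0,0],[0,0,0],[0,0,0],[0,0,0]],"turn":[0,0,0,0,0]}'
```

```text
clock: 20.35
tcp_pos: [0.4715, -0.2758, 0.1045]
orientation: [-0.0, 0.765, 0.644, -0.0]
wrist_force: [-0.3, -0.4, -1.4]
finger_gap: 0.0192
clock: 20.77
tcp_pos: [0.4717, -0.2761, 0.1042]
orientation: [0.0, 0.765, 0.644, 0.0]
wrist_force: [0.2, 0.2, -1.9]
finger_gap: 0.0193
```

```bash
python3 -m creep '{"hand":[0,0,0,0,0],"delta_pos":[[0,0,0.001],[0,0,0],[0,0,0],[0,0,0],[0,0,0]],"turn":[0,0,0,0,0]}'
python3 -m creep '{"hand":[0,0,0,0,0],"delta_pos":[[0,0,0.0005],[0,0,0],[0,0,0],[0,0,0],[0,0,0]],"turn":[0,0,0,0,0]}'
```

```text
clock: 21.18
tcp_pos: [0.4717, -0.276, 0.1033]
orientation: [-0.0, 0.765, 0.644, 0.0]
wrist_force: [1.0, -0.4, -0.7]
finger_gap: 0.0191
clock: 21.6
tcp_pos: [0.4717, -0.276, 0.103]
orientation: [0.0, 0.765, 0.644, 0.0]
wrist_force: [-0.6, 0.3, -0.6]
finger_gap: 0.0191
```

```bash
python3 -m creep '{"hand":[0,0,0,0,0],"delta_pos":[[0,0,0.0005],[0,0,0],[0,0,0],[0,0,0],[0,0,0]],"turn":[0,0,0,0,0]}'
python3 -m creep '{"hand":[0,0,0,0,0],"delta_pos":[[0,0,0.0003],[0,0,0],[0,0,0],[0,0,0],[0,0,0]],"turn":[0,0,0,0,0]}'
```

```text
clock: 22.02
tcp_pos: [0.4717, -0.2761, 0.1029]
orientation: [0.0, 0.765, 0.644, -0.0]
wrist_force: [-2.8, 0.0, 6.0]
finger_gap: 0.0191
clock: 22.43
tcp_pos: [0.4717, -0.2761, 0.1029]
orientation: [0.0, 0.765, 0.644, -0.0]
wrist_force: [-1.6, 1.1, 7.0]
finger_gap: 0.0191
```

```bash
python3 -m creep '{"hand":[0,0,0,0,0],"delta_pos":[[0,0,-0.0005],[0,0,0],[0,0,0],[0,0,0],[0,0,0]],"turn":[0,0,0,0,0]}' 20
python3 -m creep '{"hand":[20,22,25,28,32],"delta_pos":[[0,0,0],[0,0,0],[0,0,0],[0,0,0],[0,0,0]],"turn":[0,0,0,0,0]}'
python3 -m creep '{"hand":[36,40,44,48,52],"delta_pos":[[0,0,0],[0,0,0],[0,0,0],[0,0,0],[0,0,0]],"turn":[0,0,0,0,0]}'
python3 bon.py; python3 look.py w13
```

```text
clock: 22.85
tcp_pos: [0.4717, -0.2761, 0.1029]
orientation: [0.0, 0.765, 0.644, -0.0]
wrist_force: [-2.4, 0.5, 5.8]
finger_gap: 0.0191
clock: 23.27
tcp_pos: [0.4717, -0.2759, 0.1024]
orientation: [-0.0, 0.765, 0.644, 0.0]
wrist_force: [-0.3, -0.1, -0.6]
finger_gap: 0.0323
clock: 23.68
tcp_pos: [0.4717, -0.276, 0.1027]
orientation: [-0.0, 0.765, 0.644, 0.0]
wrist_force: [-0.6, -0.4, -0.1]
finger_gap: 0.0519
clock 23.6833 n 1561 X [0.0119 0.0233 0.0367] Y [-0.0126 -0.0033  0.0112] Ztop 0.024889660250192357
top centre 0.025695353218294525 -0.0007068620801941473
floor z 0.002402284184220227
23.7333 [ 0.4717 -0.276   0.1027] yaw -9.76202409805601 F [ 0.6905 -0.2922  0.2057] gap 0.05236614798352346
[[ 0.1696  0.9855  0.0001]
 [ 0.9855 -0.1696  0.    ]
 [ 0.      0.0001 -1.    ]]
17681
floor plane z=ax+by+c [ 0.071  -0.3819  0.0844] resid 0.005967506729592911
rect tool frame ((0.03189849853515625, 50.2230224609375), (79.89802551269531, 99.56845092773438), 0.01813599094748497)
```

View pics/w13.png

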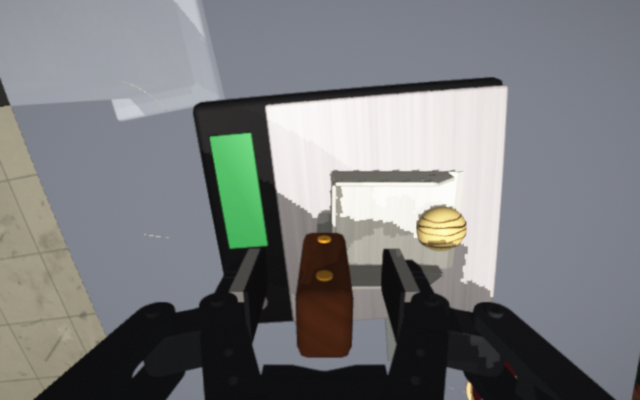

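Released cleanly, scoop unmoved. Open a bit more and retreat straight up.

```bash
python3 -m creep '{"hand":[52,52,52,52,52],"delta_pos":[[0,0,-0.005],[0,0,-0.01],[0,0,-0.015],[0,0,-0.02],[0,0,-0.025]],"turn":[0,0,0,0,0]}'
python3 -m creep '{"hand":[52,52,52,52,52],"delta_pos":[[0,0,-0.025],[0,0,-0.025],[0,0,-0.02],[0,0,-0.01],[0,0,0]],"turn":[0,0,0,0,0]}'
python3 - <<'E'
from h import *
np.set_printoptions(precision=4,suppress=True)
s=env.get_state();print(s['tcp_pos'],s['wrist_force'],s['clock'])
c=cam('wrist','w14');P=cloud(c)
# scoop frame from placed pose
a=np.radians(-9.76);o=np.array([.4717,-.276])+.0443*np.array([np.cos(a),np.sin(a)])-.0016*np.array([-np.sin(a),np.cos(a)])
d=P[...,:2]-o;X=d@[np.cos(a),np.sin(a)];Y=d@[-np.sin(a),np.cos(a)];Z=P[...,2]-.032
f=(abs(Y)<.026)&(X<.008)&(X>-.03)&(abs(Z-.002)<.006)
A=np.c_[X[f],Y[f],np.ones(f.sum())];print('floor plane slope x,y,z0',np.linalg.lstsq(A,Z[f],rcond=None)[0],f.sum())
k=(abs(Y)<.025)&(X>0)&(X<.045)&(Z>.021)&(Z<.04);print('bonbon top',X[k].mean(),Y[k].mean(),Z[k].max())
c=cam('side');cv2.imwrite('pics/d14.png',cv2.resize(c['pixels'][90:190,290:430,::-1],None,fx=5,fy=5,interpolation=cv2.INTER_CUBIC))
E
```

```text
clock: 24.2
tcp_pos: [0.4712, -0.2756, 0.1631]
orientation: [-0.001, 0.765, 0.644, -0.0]
wrist_force: [0.6, 0.0, -1.0]
finger_gap: 0.0518
clock: 24.62
tcp_pos: [0.4727, -0.2768, 0.2293]
orientation: [0.002, 0.765, 0.644, 0.0]
wrist_force: [0.2, -0.1, 0.1]
finger_gap: 0.0521
[ 0.4727 -0.2768  0.2293] [ 0.2456 -0.1269  0.0843] 24.6167
floor plane slope x,y,z0 [ 0.0006 -0.0011  0.0018] 1998
bonbon top 0.025513221954295992 -0.0003580547860555705 0.02554530352998305
```

View pics/w14.png

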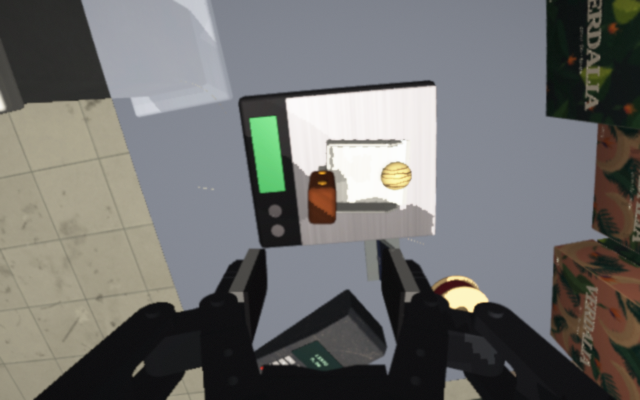

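View pics/d14.png

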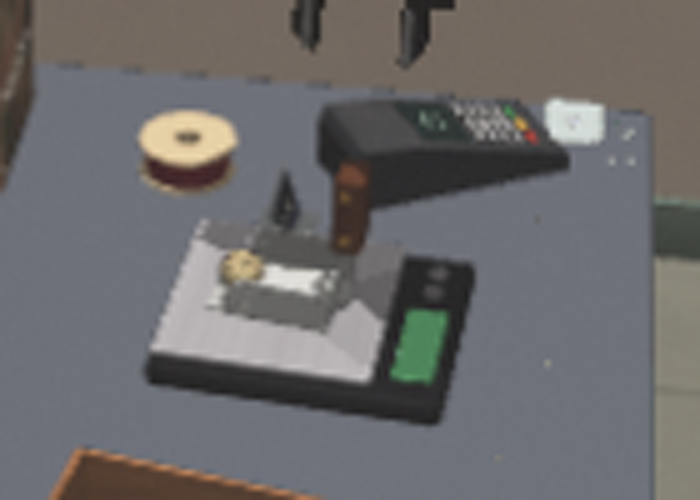

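The wrist view shows the scoop flat on the platform, with the bonbon in the pan at about (175, 397) and the handle at (197, 322). The gripper is clear of everything, so I'll hand in.

```bash
python3 -m creep '{"hand":[52,52,52,52,52],"delta_pos":[[0,0,0],[0,0,0],[0,0,0],[0,0,0],[0,0,0]],"turn":[0,0,0,0,0]}'; python3 -c "
from workcell import env
print(env.hand_in())"
```

```text
clock: 25.13
tcp_pos: [0.4715, -0.2759, 0.2262]
orientation: [-0.0, 0.765, 0.644, -0.0]
wrist_force: [0.3, 0.5, 0.2]
finger_gap: 0.0525
the job is handed in; nothing more can be done
None
```

The loaded scoop is standing level on the scale platform, with the cream-white bonbon in it. I handed the job in at about 25 s. I gripped the scoop by its handle and ran it along the bin floor until the lip met the end wall. The bonbon rode in over the sill; I then carried the scoop across, set it down and let go.

**Last checks**
- **Level:** the pan floor slopes about 0.001 rad or less.
- **Bonbon:** its centre is about 25 mm ahead of the pan centre, near the lip but behind the sill. It did not shift during the carry or the release.
- **Platform:** the whole pan is on it, with about 27 mm to spare beyond the lip.
- **Gripper:** it is about 12 cm higher than at release and clear of everything. It never touched the bonbon.
- **Forces:** the wrist force readings stayed below 14 N.

**Disagreements:** the two fixed cameras put the platform centre up to 28 mm apart. I placed the scoop using the scene camera's measurement of the platform and confirmed it with the wrist camera.

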